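# Level the board table with its push-to-turn foot

## Robot

A 6-joint arm with a two-finger parallel gripper is mounted at the origin on a cart in front of the work surface, level with it; the furniture and walls round the work are solid. World frame = base frame: x ahead of the robot, y to its left, z up, the work surface at z = 0. Lengths are in m, angles in rad, forces in N, time in s.
With the tool pointing down it reaches from about 0.275 to 0.85 m from the base axis. Payload 19 kg.
Tool frame: the origin (TCP) lies at the centre of the arm's flange, where the gripper is bolted on; the fingertips stand 173 mm ahead of it and the grasp point (between the pads) lies ahead of it (grip_point_offset is the z of the grasp point in the tool frame, in m); z points along the fingers, y is the line along which they close (so a half turn about z gives the same grasp; the last joint's range is limited). The gripper opens to 85 mm and grips with 20 to 120 N. Pads are 22 mm wide; open, the fingers measure 114 mm over their backs; the gripper's body (76 mm by 85 mm) begins 54 mm behind the grasp point. The pads swing forward as they close: fully open they stand 13 mm farther back than shut.
Start: joints at [-1.387, 0.15, 1.437, -0, 1.554, -0.134], TCP at [0.18, -0.546, 0.405] pointing down, gripper open.
Joint ranges: [-2.8, 2.8], [-0.68, 2.1], [0.12, 2.68], [-1.39, 4.53], [0.16, 2.79], [-2.81, 2.81]. Speed limits (rad/s): [1.89, 1.89, 2.22, 3.01, 3.01, 3.01].

## Interface

Orientations are given as a rotation vector (axis times angle).
In Python, from cell import * gives the robot as it stands.
- The arm moves only by the shell command python3 -m pendant 'ROWS' [OPENING] [FORCE]. ROWS is a JSON object of lists of equal length, an entry for each row: "xyz": the shift along the world's x, y, z in m, a list of three; "rot": the turn, a rotation vector about the world's x, y, z in degrees, a list of three. In form: {"xyz": [[x, y, z], ...], "rot": [[wx, wy, wz], ...]}. A call has 1 to 10 rows; each row shifts and turns the commanded pose from where the row before left it; what a row does not reach is not made up. A row lasts 1/8 s, in which the tool goes at most 62.5 mm and 10.7 degrees, less where a joint would pass 70% of its speed; a pose out of reach is approached as far as the arm can. A call is refused whole if a number of a shift passes 0.0625 or a number of a turn 10.7, either way. A call with a gripper value outside its range is refused whole. OPENING is the closure, from 0 (fully open) to 1 (shut), set as the call begins (- or left out, the last holds). The fingers move at their own pace and stop on an object; FORCE is the grip in N (left out, the last holds). Time passes only in rows, so rows that do not move let the fingers close. It gives the time, the measured TCP pose, the force, the opening and the grip force at its end, in the units of the state.
- get_obs(): the state, without advancing time (a new reading comes with each control period).
- get_image(name): name is "scene" or "top" or "wrist"; returns (picture, depth): 420x560x3 uint8, red, green, blue; 420x560 float32, m along the optical axis (not along the pixel's ray), 0 where there is no reading.
- camera_params(name): a dict with "vertical_fov" (degrees; the focal length in pixels is half the picture's height over the tangent of half this angle, whatever the lens; pixels are square), "cx", "cy" (the principal point, pixels), "xyz" and "orientation" of the camera in the world; the wrist camera has in their place "T_tool_cam" (4x4, takes a point from camera to tool coordinates, whose origin is the TCP and whose axes are the flange's). Camera axes: x right, y up, looking along -z (the intrinsics and any distortion apply to the point x, -y, -z); pixel columns grow to the right and rows downward; lengths in m; the calibration is good to about 2 mm. A picture is of the moment at which its call begins: read the wrist's pose just before it. camera_params takes no time and is no camera call.
- hand_in(): hands the job in; it is judged then, once.
Trained networks look in the newest picture that a camera, given by its name, has taken for a name from the list of things; names that differ only in an ending like _2 or _b are one class to them, and where a whole thing is asked for, a point or a joint stands for the part that bears it (a point fixed in the world has none). Each returns a list of dicts, best first, with "conf" (0 to 1); they miss things now and then, are a little off and sometimes report something else, mostly with a low value. They report only what shows in the picture. A call takes as long as a camera call.
- recognise(camera, name): "rect" ([left, top, width, height] in pixels, round what is visible of it).
The state is a dict: "clock": time; "q": joint angles; "joint_vel": joint speeds; "tau": joint torques, N m; "eef_pos": TCP position; "ee_rot": TCP orientation; "ft_force": force on the tool from outside, world axes, zero at the start; "torque": the same for the moment, N m; "opening": finger opening in m; "gripper_force": force on a finger pad.
Only numpy, scipy, OpenCV 4.12 (cv2) and the standard library are available. Lean on these libraries where they do the work, as an engineer would, in place of code of your own. Each camera call takes 0.05 s, during which the arm holds its last target. There are 200 camera calls.

## Task

Somebody dropped a label roll over the knob of the levelling table's front foot: lift it off and lay it flat on the bench, clear of the table. Then grip the knob, press it well down so that it engages the levelling screw, and turn it until the spirit level's bubble stands centred between its two lines. Finish like that, still holding the knob pressed down with the bubble centred; leave the other things on the bench where they are.

Things in the scene. Friction and masses are not known exactly. Their poses are not given: they have to be found in the camera images.
- label_roll: Roll of blank white labels: ring 58 mm across, 25 mm high, bore about 36 mm, 50 g. It starts flat on the foot's shoulder round the knob, up to 3 mm off centre. Origin: centre of its underside; z is its axis, up. Grasp from above across the outside; the pillar under it is thinner, so fingertips may reach 20 mm below the roll. Lift it 42 mm or more to clear the knob.
- level_base: Levelling table: grey cast base fixed to the bench, top 12 mm high. Origin: on the bench under the axis of the round front foot (pillar 50 mm across, top or shoulder 50 mm high). x runs along the table to the plate's hinge 235 mm away, y is left; the casting spans x -35 to 255, y -65 to 65 mm.
- foot_axis (a point): Point on the foot's axis at shoulder height (50 mm above the bench). Beyond it, from 55 to 245 mm along the table's x, lies the hinged aluminium plate, 118 mm wide, top about 50 mm high, with a circuit board and the spirit level on it; the foot moves its near edge up and down.
- knob_top (a point): Centre of the top of the black fluted knob on the foot: round, 26 mm across, 30 mm high, axis vertical; its top is 90 mm above the bench and its underside 60 mm, 10 mm above the shoulder, when not pressed. Any grasp direction will do.
- knob: The black fluted knob itself (see knob_top); its origin lies on the foot's axis at bench height and sinks as the knob is pressed; its x axis turns with the knob, towards the white pointer line on its top.
- press (a joint): How far the knob is pressed down, m: 0 up (pushes back with 3 N), 0.008 fully down. Sprung, rises when released. Below 0.0025 the knob turns idly; deeper it touches the drive plate and carries the levelling screw along by friction, the firmer the deeper (in all about 9 N at 0.004, 14 N at 0.006, 19 N at 0.008).
- screw (a joint): Turn of the levelling screw in the foot, rad, counter-clockwise from above positive; 0 is level, it starts at 0.45 to 1.1 and stays where it is left. Only the pressed knob turns it, one to one (light friction, 0.03 N m). Clockwise from above lowers the plate's near edge.
- bubble (a joint): Place of the bubble along the spirit level, in m: 0 centred between the two lines, positive towards the foot (the plate's near edge is high). It moves 0.0165 m per rad of screw.
- vial_mid (a point): Middle of the spirit level's vial, on its top. The level is a dark bar 120 x 26 x 16 mm along the table's x, its middle 145 mm beyond the foot's axis and 34 mm to the left; in its top a pale vial 80 mm long with two black lines 25 mm apart and a dark bubble 18 mm long, which may stand up to 3 mm off the middle.
- nut_cup: Bystander: small cup of nuts, 54 mm across, 26 mm high, at the right behind. Origin: centre of its underside.
- driver: Bystander: small screwdriver 163 mm long, lying across in front of the table. Origin: centre of its underside.

How it is judged:
By the outcome, as a careful person would: the job done as asked, in the order asked, and still so for the second after the job is handed in, while the arm keeps its last pose, push and grip.
It also fails if it takes over 56 s, if anything falls off the work surface, if the arm or the gripper's body presses on something with over 40 N, if the wrist force passes 120 N, or if a joint passes its speed limit or range.

## Working session

There is one attempt and no reset: what is moved stays moved. The work goes in short steps, Python scripts to look and compute and a shell command to move; the robot and the scene stay as the last step left them, time stands still between calls to the robot, and variables do not carry over. Pictures are saved under pics/ and viewed, at most 10 in all, crops included, and the job is handed in when it is done.

```bash
mkdir -p pics
cat > h.py <<'E'
from cell import *
import numpy as np, cv2
from scipy.spatial.transform import Rotation as R
def campose(n,o=None):
    p=camera_params(n); f=210/np.tan(np.radians(p["vertical_fov"])/2)
    if n=="wrist":
        o=o or get_obs(); T=np.eye(4); T[:3,:3]=R.from_rotvec(o["ee_rot"]).as_matrix(); T[:3,3]=o["eef_pos"]
        T=T@np.array(p["T_tool_cam"]); return f,p,T
    T=np.eye(4); q=np.array(p["orientation"]); T[:3,:3]=q if q.shape==(3,3) else R.from_rotvec(q).as_matrix(); T[:3,3]=p["xyz"]; return f,p,T
def world(cam,u,v,d,o=None):
    f,p,T=campose(cam,o); u=np.asarray(u,float);v=np.asarray(v,float)
    c=np.stack([(u-p["cx"])/f*d,-(v-p["cy"])/f*d,-d*np.ones_like(u)],-1)
    return c@T[:3,:3].T+T[:3,3]
def atz(cam,u,v,z,o=None):
    a=world(cam,u,v,np.ones_like(np.asarray(u,float)),o); c=campose(cam,o)[2][:3,3]; r=a-c
    return c+r*((z-c[2])/r[...,2])[...,None]
E
python3 - <<'E'
from h import *
print(get_obs())
for n in("scene","top","wrist"): print(camera_params(n))
a,d=get_image("top"); cv2.imwrite("pics/top.png",a[...,::-1]); np.save("top_d.npy",d)
for n in("label_roll","level_base","knob_top","vial_mid","nut_cup","driver"): print(n,recognise("top",n)[:2])
b,d=get_image("scene"); cv2.imwrite("pics/scene.png",b[...,::-1])
E
grep -n . /dev/null; ls
```

```text
{'clock': 0.0, 'q': array([-1.38700680e+00,  1.50981727e-01,  1.43797164e+00, -1.02362385e-05,
        1.55380147e+00, -1.34002466e-01]), 'joint_vel': array([ 0.00058368, -0.00049087,  0.00041588, -0.00081212, -0.00019527,
        0.00032964]), 'tau': array([-2.25592725e-03, -7.13066840e+01, -5.70868921e+01, -4.72598767e-04,
        8.66580085e-03,  2.61188200e-05]), 'eef_pos': array([ 0.17964385, -0.54619016,  0.40410734]), 'ee_rot': array([-3.10086967e+00, -4.96905054e-01,  6.14888769e-05]), 'ft_force': array([-0.41912255, -0.37097556,  0.19464771]), 'torque': array([-0.02956291, -0.02368639, -0.00615643]), 'gripper_force': 0.0, 'opening': 0.08559624775511646}
{'vertical_fov': 43.244145351473364, 'cx': 280.7747432009386, 'cy': 206.78482396635385, 'xyz': array([-0.30991145,  0.62542119,  0.59150474]), 'orientation': array([ 0.57732766, -1.32343631, -2.04495554])}
{'vertical_fov': 57.84800512754505, 'cx': 286.0769990220332, 'cy': 210.9093343857049, 'xyz': array([ 0.39335871, -0.18518819,  0.92737854]), 'orientation': array([ 0.12169006, -0.11485056, -1.54941909])}
{'vertical_fov': 63
[... 169 characters left out ...]
      [ 9.99999006e-01, -1.36116508e-03, -3.67784427e-04,
        -8.55472759e-04],
       [ 2.30243606e-05,  2.76573720e-01, -9.60992704e-01,
         3.02298616e-02],
       [ 0.00000000e+00,  0.00000000e+00,  0.00000000e+00,
         1.00000000e+00]])}
label_roll [{'rect': [249.6, 227.5, 24.1, 22.7], 'conf': 0.58}]
level_base [{'rect': [233.4, 135.9, 77.6, 123.8], 'conf': 0.64}, {'rect': [256.2, 227.9, 11.3, 16.4], 'conf': 0.57}]
knob_top [{'rect': [253.2, 228.8, 15.4, 16.1], 'conf': 0.43}]
vial_mid [{'rect': [244.8, 135.2, 61.5, 91.8], 'conf': 0.88}]
nut_cup [{'rect': [355.7, 155.9, 25.1, 20.7], 'conf': 0.74}]
driver [{'rect': [193.8, 276.4, 35.9, 5.4], 'conf': 0.63}]
h.py
pics
top_d.npy
```

View pics/top.png

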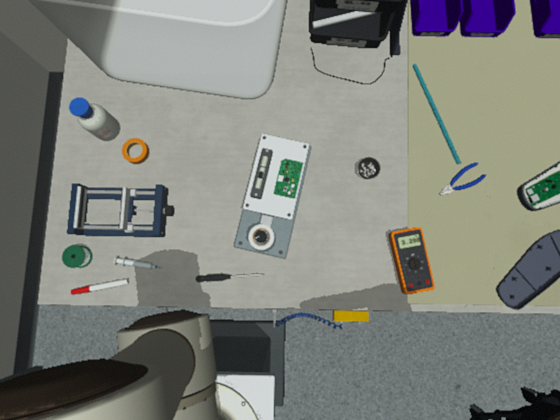

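View pics/scene.png

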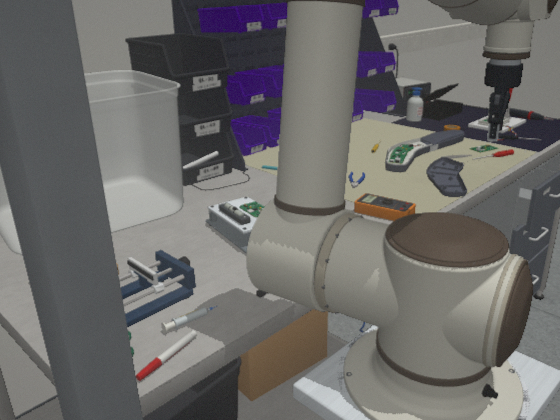

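The top view shows the roll round the knob at (261,236), the level at (262,174), the cup at (367,168) and the driver at (230,276). The bench to the right of the foot, around (340,225), is free.

Run:
```python
from h import *
print("roll",atz("top",[261],[236],.075),"cup",atz("top",[367],[168],.026),"driver",atz("top",[198,264],[278,275],.01))
print("vial",atz("top",[262],[174],.066))
print("base corners",atz("top",[234,288,263,310],[249,258,135,143],[.012,.012,.05,.05] if 0 else .03))
print("free",atz("top",[340,345],[225,270],0.0))
print("edge",atz("top",[300],[305],0.0))
d=np.load("top_d.npy"); print(world("top",[261,250,340],[236,236,225],d[[236,236,225],[261,250,340]]))
```

```text
roll [[ 0.46498407 -0.12498051  0.075     ]] cup [[ 0.63985903 -0.37540921  0.026     ]] driver [[ 0.36767973  0.02668792  0.01      ]
 [ 0.3776133  -0.13016593  0.01      ]]
vial [[ 0.61024693 -0.12258013  0.066     ]]
base corners [[ 0.43698282 -0.05912119  0.03      ]
 [ 0.41828339 -0.18656136  0.03      ]
 [ 0.71797498 -0.11967291  0.03      ]
 [ 0.69949195 -0.23561595  0.03      ]]
free [[ 0.50181957 -0.31274628  0.        ]
 [ 0.39292244 -0.32446894  0.        ]]
edge [[ 0.30867465 -0.21710011  0.        ]]
[[ 0.46381897 -0.12595988  0.0888653 ]
 [ 0.46443755 -0.10038222  0.0761763 ]
 [ 0.5021191  -0.31309855 -0.00256108]]
```

```bash
python3 -c "
import cell;print([ (k,getattr(cell,k)) for k in dir(cell) if 'grip' in k or 'offset' in k])"; python3 -m pendant '{"xyz":[[0.016,0.023,-0.002],[0.0315,0.0468,-0.006],[0.0315,0.0468,-0.006],[0.0315,0.0468,-0.006],[0.0315,0.0468,-0.006],[0.0315,0.0468,-0.006],[0.0315,0.0468,-0.006],[0.0315,0.0468,-0.006],[0.0315,0.0468,-0.006],[0.016,0.023,-0.002]],"rot":[[0,0,0],[0,0,0],[0,0,0],[0,0,0],[0,0,0],[0,0,0],[0,0,0],[0,0,0],[0,0,0],[0,0,0]]}' 0
python3 - <<'E'
from h import *
o=get_obs(); a,d=get_image("wrist"); cv2.imwrite("pics/w1.png",a[...,::-1]); np.save("w1.npy",d)
print(o["eef_pos"],o["ee_rot"],o["q"],o["clock"])
P=world("wrist",*np.meshgrid(np.arange(560),np.arange(420)),d,o)
np.save("w1P.npy",P)
for n in("label_roll","knob_top"):print(n,recognise("wrist",n)[:2])
m=(P[...,2]>.068)&(P[...,2]<.081)&(np.hypot(P[...,0]-.464,P[...,1]+.125)<.045)&(a.min(-1)>120)
q=P[m];print(m.sum(),q.min(0),q.max(0),np.median(q[:,2]))
(c,r)=cv2.minEnclosingCircle(q[:,:2].astype(np.float32));print("roll",c,r)
m=(P[...,2]>.085)&(P[...,2]<.095)&(np.hypot(P[...,0]-.464,P[...,1]+.125)<.03)
q=P[m];(c,r)=cv2.minEnclosingCircle(q[:,:2].astype(np.float32));print("knob",m.sum(),c,r,np.median(q,0))
E
```

```text
[('grip_point_offset', 0.1547)]
clock: 1.65
eef_pos: [0.4646, -0.1235, 0.3524]
ee_rot: [-3.101, -0.5, -0.0]
ft_force: [-0.2, -0.7, -0.1]
opening: 0.0849
gripper_force: 0.0
[ 0.46455766 -0.12349094  0.35242418] [-3.10106100e+00 -5.00333765e-01 -4.20207582e-05] [-4.20391057e-01 -2.30763077e-02  1.72777241e+00  3.76241249e-04
  1.43710906e+00  8.30426604e-01] 1.65
label_roll [{'rect': [241.1, 175.4, 79.6, 80.9], 'conf': 0.87}]
knob_top [{'rect': [260.4, 197.8, 40.1, 42.3], 'conf': 0.73}]
2476 [ 0.43652708 -0.15295396  0.0683783 ] [ 0.49442919 -0.09540962  0.07759015] 0.07545687048911967
roll (0.465272456407547, -0.12452495098114014) 0.029296964406967163
knob 900 (0.46635809540748596, -0.12340762466192245) 0.012536044232547283 [ 0.46730503 -0.12302403  0.0903513 ]
```

View pics/w1.png

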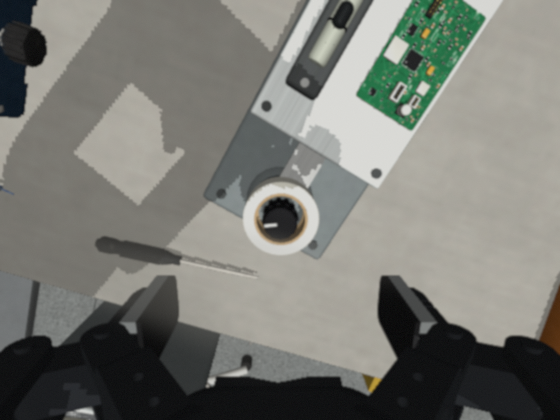

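The roll sits at (281,216) with the knob inside it, and the driver tip is at (257,274), clear of the fingers. The measured heights (0.0755 and 0.0904 m) agree with the data.

```bash
python3 -m pendant '{"xyz":[[0.0007,-0.001,-0.02],[0,0,-0.03],[0,0,-0.03],[0,0,-0.03],[0,0,-0.02],[0,0,-0.007],[0,0,0]],"rot":[[0,0,0],[0,0,0],[0,0,0],[0,0,0],[0,0,0],[0,0,0],[0,0,0]]}' 0
python3 -m pendant '{"xyz":[[0,0,0],[0,0,0],[0,0,0],[0,0,0],[0,0,0],[0,0,0]],"rot":[[0,0,0],[0,0,0],[0,0,0],[0,0,0],[0,0,0],[0,0,0]]}' 0.8 30
```

```text
clock: 2.68
eef_pos: [0.4643, -0.1273, 0.2159]
ee_rot: [-3.102, -0.496, 0.0]
ft_force: [0.7, -0.1, 0.3]
opening: 0.0854
gripper_force: 0.0
clock: 3.42
eef_pos: [0.4645, -0.1269, 0.2167]
ee_rot: [3.101, 0.497, 0.002]
ft_force: [-2.4, -0.5, 7.1]
opening: 0.0571
gripper_force: 30.7
```

```bash
python3 -m pendant '{"xyz":[[0,0,0.01],[0,0,0.02],[0,0,0.025],[0,0,0.02],[0,0,0.005],[0,0,0]],"rot":[[0,0,0],[0,0,0],[0,0,0],[0,0,0],[0,0,0],[0,0,0]]}'
python3 - <<'E'
from h import *
o=get_obs(); a,d=get_image("wrist"); cv2.imwrite("pics/w2.png",a[...,::-1])
print(recognise("wrist","label_roll")[:1])
P=world("wrist",*np.meshgrid(np.arange(560),np.arange(420)),d,o)
m=(P[...,2]>.1)&(P[...,2]<.16)&(np.hypot(P[...,0]-.464,P[...,1]+.125)<.045)&(a.min(-1)>120)
print(m.sum(),np.percentile(P[m],[2,50,98],axis=0))
E
```

```text
clock: 4.18
eef_pos: [0.4643, -0.1267, 0.2957]
ee_rot: [3.102, 0.497, 0.0]
ft_force: [-0.3, -0.1, -0.5]
opening: 0.057
gripper_force: 32.3
[{'rect': [200.2, 221.3, 155.4, 161.3], 'conf': 0.82}]
8834 [[ 0.43896537 -0.15221882  0.15283677]
 [ 0.46964818 -0.12438994  0.15444936]
 [ 0.49281777 -0.09829988  0.1555998 ]]
```

View pics/w2.png

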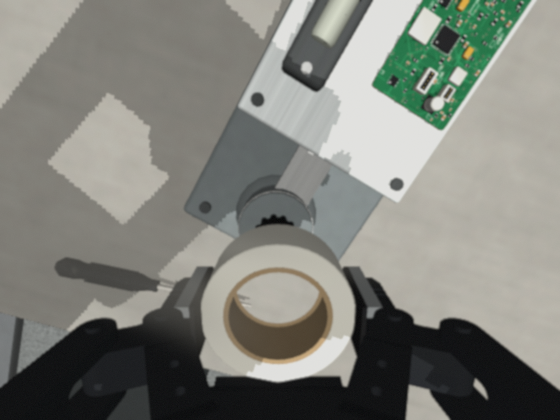

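The roll is held level between the fingers (278,315) and the knob below is free. I'll move it to the free bench on the right.

```bash
python3 -m pendant '{"xyz":[[-0.005,-0.021,0],[-0.011,-0.043,0],[-0.011,-0.043,0],[-0.011,-0.043,-0.01],[-0.006,-0.023,-0.025],[0,0,-0.035],[0,0,-0.03],[0,0,-0.015],[0,0,-0.006],[0,0,0]],"rot":[[0,0,0],[0,0,0],[0,0,0],[0,0,0],[0,0,0],[0,0,0],[0,0,0],[0,0,0],[0,0,0],[0,0,0]]}'
python3 -m pendant '{"xyz":[[0,0,-0.002],[0,0,-0.001],[0,0,0]],"rot":[[0,0,0],[0,0,0],[0,0,0]]}'
```

```text
clock: 5.52
eef_pos: [0.4205, -0.2999, 0.175]
ee_rot: [3.102, 0.497, 0.0]
ft_force: [0.0, -0.8, -0.7]
opening: 0.0573
gripper_force: 32.3
clock: 5.9
eef_pos: [0.4204, -0.2998, 0.1719]
ee_rot: [3.102, 0.497, 0.0]
ft_force: [-0.1, 0.3, 0.5]
opening: 0.0571
gripper_force: 32.3
```

```bash
python3 -m pendant '{"xyz":[[0,0,-0.002],[0,0,-0.001],[0,0,0]],"rot":[[0,0,0],[0,0,0],[0,0,0]]}'
python3 -m pendant '{"xyz":[[0,0,-0.0015],[0,0,0]],"rot":[[0,0,0],[0,0,0]]}'
```

```text
clock: 6.28
eef_pos: [0.4204, -0.2998, 0.1691]
ee_rot: [-3.102, -0.497, -0.0]
ft_force: [-3.5, 2.1, 9.0]
opening: 0.0567
gripper_force: 37.5
clock: 6.52
eef_pos: [0.4204, -0.2998, 0.1689]
ee_rot: [3.102, 0.497, 0.0]
ft_force: [-12.2, 9.9, 36.5]
opening: 0.0567
gripper_force: 52.1
```

```bash
python3 -m pendant '{"xyz":[[0,0,0.0015],[0,0,0]],"rot":[[0,0,0],[0,0,0]]}'
python3 -m pendant '{"xyz":[[0,0,0],[0,0,0],[0,0,0.001],[0,0,0.002],[0,0,0.02],[0,0,0.04],[0,0,0.05],[0,0,0.04],[0,0,0.02],[0,0,0]],"rot":[[0,0,0],[0,0,0],[0,0,0],[0,0,0],[0,0,0],[0,0,0],[0,0,0],[0,0,0],[0,0,0],[0,0,0]]}' 0
python3 - <<'E'
from h import *
o=get_obs(); a,d=get_image("wrist"); cv2.imwrite("pics/w3.png",a[...,::-1])
print(o["eef_pos"])
P=world("wrist",*np.meshgrid(np.arange(560),np.arange(420)),d,o)
m=(P[...,2]>.015)&(P[...,2]<.035)&(np.hypot(P[...,0]-.42,P[...,1]+.30)<.05)&(a.min(-1)>120)
print(m.sum(),np.percentile(P[m],[2,50,98],axis=0))
E
```

```text
clock: 6.78
eef_pos: [0.4204, -0.2999, 0.1691]
ee_rot: [3.102, 0.497, 0.001]
ft_force: [-1.8, 1.6, 11.6]
opening: 0.0568
gripper_force: 38.2
clock: 8.02
eef_pos: [0.4204, -0.2999, 0.343]
ee_rot: [3.1, 0.497, 0.003]
ft_force: [-0.2, -0.3, 0.2]
opening: 0.0852
gripper_force: 0.0
[ 0.42044511 -0.2998731   0.34303766]
1968 [[ 0.39517631 -0.32512847  0.02355179]
 [ 0.42521404 -0.29717967  0.0254996 ]
 [ 0.44938026 -0.27147918  0.02687697]]
```

View pics/w3.png

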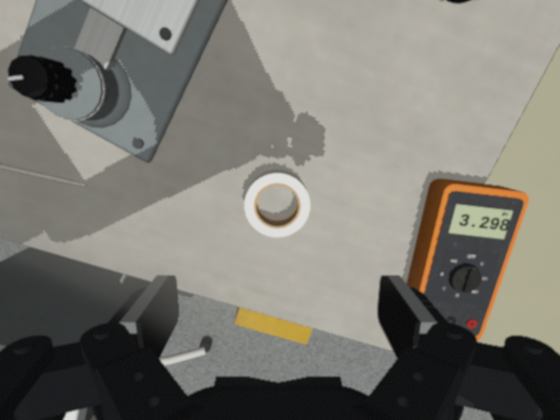

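The roll lies flat at (277,205) with its top at 25 mm, and the knob at (37,78) is bare. Next I'll look at the vial from close above.

```bash
python3 -m pendant '{"xyz":[[0.012,0.015,0],[0.024,0.031,-0.01],[0.025,0.031,-0.015],[0.025,0.031,-0.02],[0.025,0.031,-0.015],[0.012,0.016,-0.008],[0,0,0],[0,0,0]],"rot":[[0,0,0],[0,0,0],[0,0,0],[0,0,0],[0,0,0],[0,0,0],[0,0,0],[0,0,0]]}'
python3 - <<'E'
from h import *
o=get_obs(); a,d=get_image("wrist"); cv2.imwrite("pics/w4full.png",a[...,::-1])
np.savez("w4.npz",a=a,d=d,pos=o["eef_pos"],rot=o["ee_rot"])
print(o["eef_pos"],recognise("wrist","vial_mid")[:1],recognise("wrist","bubble")[:2],recognise("wrist","knob_top")[:1])
cv2.imwrite("pics/w4.png",cv2.resize(a[...,::-1],(784,588),interpolation=cv2.INTER_CUBIC))
E
```

```text
clock: 9.07
eef_pos: [0.5431, -0.1453, 0.2738]
ee_rot: [3.102, 0.497, -0.0]
ft_force: [-0.2, 0.2, 1.0]
opening: 0.0856
gripper_force: 0.0
[ 0.5430888  -0.14526339  0.27382727] [{'rect': [165.6, 0.0, 365.0, 316.2], 'conf': 0.9}] [{'rect': [255.7, 106.6, 29.1, 36.6], 'conf': 0.8}] [{'rect': [173.6, 330.1, 55.9, 66.8], 'conf': 0.73}]
```

View pics/w4.png

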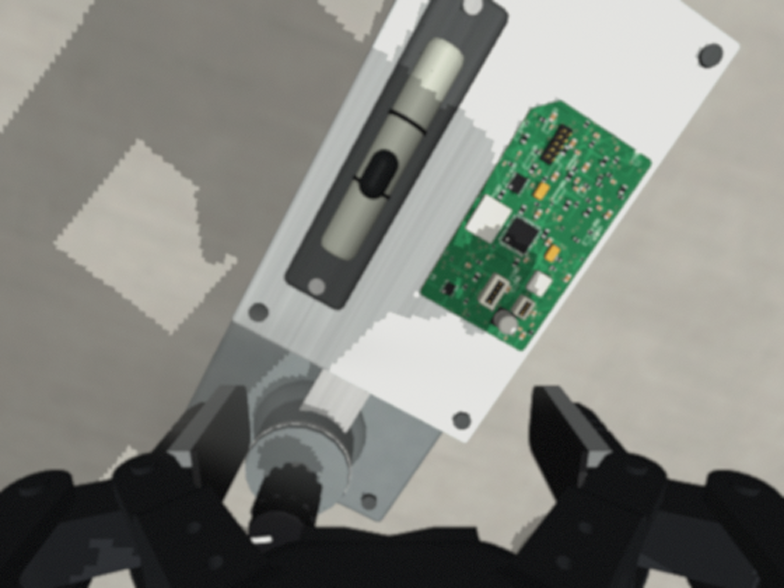

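The vial runs from (437,50) to (342,250) in the enlarged picture. The lines are at (408,121) and (373,188), and the dark bubble at (379,174) lies towards the foot. I'll rectify along the axis to measure it properly.

```bash
cat > vial.py <<'E'
from h import *
def rectify(a,o,p0,p1,s=5,n=90,w=24,z=.0665,cam="wrist"):
    # p0,p1 pixels: far and near ends of vial; returns strip, s px/mm
    e=atz(cam,[p0[0],p1[0]],[p0[1],p1[1]],z,o); m=e.mean(0); u=(e[1]-e[0]);u/=np.linalg.norm(u); v=np.cross([0,0,1],u)
    t=(np.arange(n*s)/s-n/2)/1e3; r=(np.arange(w*s)/s-w/2)/1e3
    P=m+t[None,:,None]*u+r[:,None,None]*v
    f,p,T=campose(cam,o); c=(P-T[:3,3])@T[:3,:3]
    U=p["cx"]+f*c[...,0]/-c[...,2]; V=p["cy"]-f*c[...,1]/-c[...,2]
    return cv2.remap(a,U.astype(np.float32),V.astype(np.float32),cv2.INTER_CUBIC),e
E
python3 - <<'E'
from vial import *
z=np.load("w4.npz"); o=dict(eef_pos=z["pos"],ee_rot=z["rot"]); k=560/784
P=world("wrist",*np.meshgrid(np.arange(560),np.arange(420)),z["d"],o)
print("vial z",P[int(210*k),int(360*k)],"knob",)
S,e=rectify(z["a"],o,(437*k,50*k),(342*k,250*k)); print(e)
cv2.imwrite("pics/strip4.png",cv2.resize(S[...,::-1],None,fx=1.7,fy=1.7))
lin=atz("wrist",np.array([408,373.,379])*k,np.array([121,188.,174])*k,.0665,o)
print(np.linalg.norm(lin[0]-lin[1]), np.linalg.norm(lin[2]-lin[:2].mean(0)))
m=(P[...,2]>.086)&(P[...,2]<.095)&(np.hypot(P[...,0]-.466,P[...,1]+.1235)<.02)
print(m.sum(),np.percentile(P[m],[2,50,98],axis=0))
E
```

```text
vial z [ 0.59495344 -0.11673631  0.07607294] knob
[[ 0.65275491 -0.12535984  0.0665    ]
 [ 0.5778534  -0.11445987  0.0665    ]]
0.025919417312172434 0.007620761941752335
1046 [[ 0.45960121 -0.13165739  0.0864532 ]
 [ 0.47103862 -0.12153165  0.09015478]
 [ 0.47834695 -0.11246474  0.09141229]]
```

View pics/strip4.png

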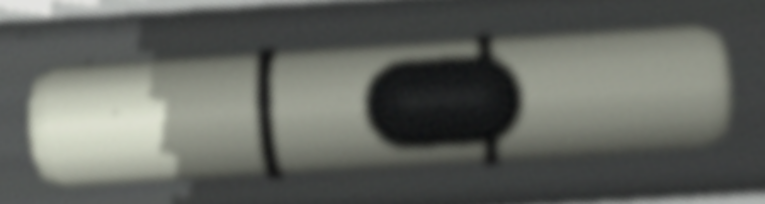

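Lines at 268 and 487 px in the strip (25 mm) and bubble centre at 445 px, so the offset is about 7.7 mm. That means 0.467 rad, or 26.7° clockwise. Next, the knob at (0.466, -0.1233).

```bash
python3 -m pendant '{"xyz":[[-0.012,0.003,0],[-0.025,0.007,0],[-0.025,0.008,0],[-0.015,0.004,0],[0,0,-0.01],[0,0,-0.02],[0,0,-0.009],[0,0,0]],"rot":[[0,0,0],[0,0,0],[0,0,0],[0,0,0],[0,0,0],[0,0,0],[0,0,0],[0,0,0]]}'
python3 -m pendant '{"xyz":[[0,0,0],[0,0,0],[0,0,0],[0,0,0],[0,0,0],[0,0,0],[0,0,0],[0,0,0]],"rot":[[0,0,0],[0,0,0],[0,0,0],[0,0,0],[0,0,0],[0,0,0],[0,0,0],[0,0,0]]}' 1 40
```

```text
clock: 10.28
eef_pos: [0.4665, -0.1229, 0.234]
ee_rot: [-3.101, -0.497, 0.002]
ft_force: [0.6, 0.2, 0.4]
opening: 0.0852
gripper_force: 0.0
clock: 11.28
eef_pos: [0.4665, -0.1231, 0.235]
ee_rot: [3.101, 0.497, 0.001]
ft_force: [2.1, -6.4, 1.8]
opening: 0.0249
gripper_force: 39.5
```

```bash
python3 -m pendant '{"xyz":[[0,-0.0004,0],[0,0,-0.002],[0,0,-0.002],[0,0,-0.002],[0,0,-0.001],[0,0,0]],"rot":[[0,0,0],[0,0,0],[0,0,0],[0,0,0],[0,0,0],[0,0,0]]}' 1 80
python3 - <<'E'
from h import *
for n in("top","scene"):
    a,d=get_image(n); cv2.imwrite(f"pics/{n}2.png",a[...,::-1]); print(n,recognise(n,"bubble")[:2],recognise(n,"vial_mid")[:1])
    if n=="top": t=a
cv2.imwrite("pics/both.png",np.vstack([cv2.resize(t[100:260,200:360],(560,300)) ,cv2.resize(a[160:280,180:340],(560,300))])[...,::-1])
E
```

```text
clock: 12.02
eef_pos: [0.4666, -0.1233, 0.2284]
ee_rot: [3.101, 0.497, 0.002]
ft_force: [-0.9, -2.2, 14.7]
opening: 0.0237
gripper_force: 79.9
top [] [{'rect': [249.1, 135.7, 57.7, 60.9], 'conf': 0.77}]
scene [] [{'rect': [210.6, 198.4, 34.0, 33.1], 'conf': 0.62}]
```

View pics/both.png

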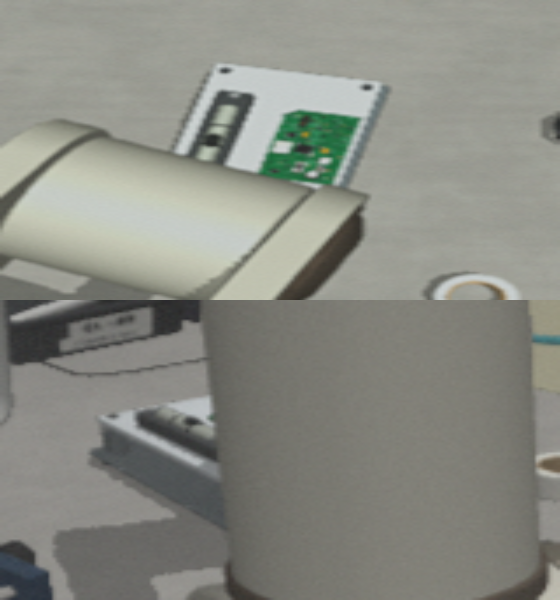

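The top camera still sees the bubble (upper half, near (212,140)); the scene view is blocked by the arm. I'll press a little more and turn.

```bash
python3 -m pendant '{"xyz":[[0,0,-0.001],[0,0,0],[0,0,0],[0,0,0],[0,0,0],[0,0,0],[0,0,0],[0,0,0],[0,0,0],[0,0,0]],"rot":[[0,0,0],[0,0,-2],[0,0,-5],[0,0,-5],[0,0,-5],[0,0,-5],[0,0,-3],[0,0,-1.7],[0,0,0],[0,0,0]]}' 1 80
python3 - <<'E'
from vial import *
print(get_obs()["torque"],R.from_rotvec(get_obs()["ee_rot"]).as_matrix()[:2,0])
import glob
b=cv2.imread("pics/top2.png")[...,::-1]; a=np.mean([get_image("top")[0] for _ in range(2)],0).astype(np.uint8); cv2.imwrite("pics/top3.png",a[...,::-1])
S=[]
for im in(b,a):
    s,e=rectify(im,None,(0,0),(1,1)) if 0 else (cv2.resize(im[115:200,235:315],(640,290*2//2),interpolation=cv2.INTER_CUBIC),0); S.append(s)
cv2.imwrite("pics/cmp.png",np.vstack(S)[...,::-1])
E
```

```text
clock: 13.58
eef_pos: [0.4668, -0.1236, 0.2277]
ee_rot: [3.132, -0.232, 0.003]
ft_force: [-1.4, -7.3, 16.0]
opening: 0.0239
gripper_force: 80.0
[-1.17841292  0.15503157 -0.01674633] [ 0.98903499 -0.14766501]
```

View pics/cmp.png

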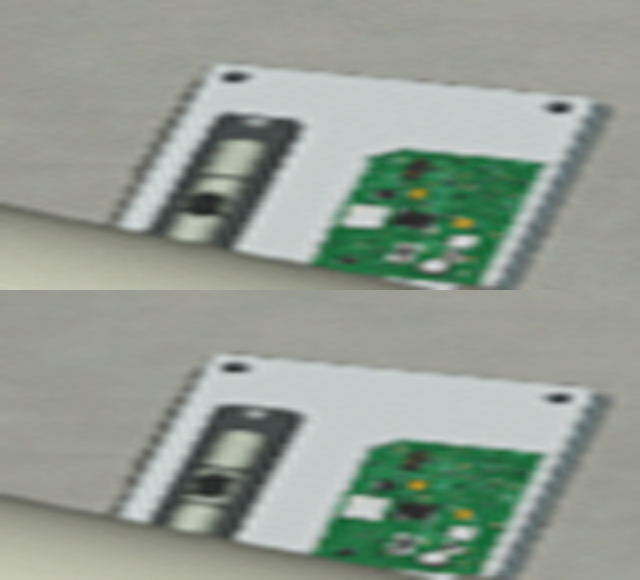

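The bubble has moved in between the lines, at about (210,485). I'll check this numerically along the vial axis, before against after.

Run:
```python
from vial import *
f,p,T=campose("top")
e=np.array([[0.65275491,-0.12535984,.0665],[0.5778534,-0.11445987,.0665]])
c=(e-T[:3,3])@T[:3,:3]; px=np.stack([p["cx"]+f*c[:,0]/-c[:,2],p["cy"]-f*c[:,1]/-c[:,2]],1); print(px)
imgs=[cv2.imread("pics/top.png"),cv2.imread("pics/top2.png"),np.mean([get_image("top")[0][...,::-1] for _ in range(4)],0).astype(np.uint8)]
np.set_printoptions(linewidth=250)
for im in imgs:
    for off in(0,):
        S,_=rectify(im,None,px[0],px[1],s=2,n=90,w=24,cam="top"); g=S.min(-1).astype(int)
    c=np.argmax((g[:,20:160]>130).sum(1)); w=g[8:40]
    np.save("g.npy",g); k=(w>110).sum(0)
    print(c); print(g[c-5:c+6].mean(0).round().astype(int)[::2])   # 1 mm steps, far->near
```

```text
[[263.67822718 156.29942683]
 [258.08689603 187.52226951]]
29
[ 71  71  74  81 103 127 153 171 179 184 183 180 181 181 181 180 179 180 180 181 181 181 181 181 182 182 182 185 179 159 136 125 130 145 162 176 184 183 182 183 182 171 156 132 107  84  65  60  58  60  63  64  63  63  61  58  50  52  73 102 132 151
 162 167 164 161 160 156 154 153 152 153 152 152 150 149 148 145 145 143 144 142 135 127 113 100  88  80  79  78]
27
[ 68  69  70  73  91 117 142 159 165 170 169 167 167 167 168 169 170 170 169 170 171 172 172 172 173 174 175 176 170 151 129 117 122 138 155 170 179 180 178 179 176 163 146 120  94  71  53  47  46  48  52  53  52  51  49  47  43  44  66  95 127 148
 159 167 166 164 162 159 158 158 157 157 157 159 158 151 141 124 109  98  95  99 104 108 113 117 121 124 126 130]
0
[-9223372036854775808 -9223372036854775808 -9223372036854775808 -9223372036854775808 -9223372036854775808 -9223372036854775808 -9223372036854775808 -9223372036854775808 -9223372036854775808 -9223372036854775808 -9223372036854775808
 -9223372036854775808 -9223372036854775808 -9223372036854775808 -9223372036
[... 1026 characters left out ...]
3372036854775808 -9223372036854775808 -9223372036854775808
 -9223372036854775808 -9223372036854775808 -9223372036854775808 -9223372036854775808 -9223372036854775808 -9223372036854775808 -9223372036854775808 -9223372036854775808 -9223372036854775808 -9223372036854775808 -9223372036854775808
 -9223372036854775808 -9223372036854775808 -9223372036854775808 -9223372036854775808 -9223372036854775808 -9223372036854775808 -9223372036854775808 -9223372036854775808 -9223372036854775808 -9223372036854775808 -9223372036854775808
 -9223372036854775808 -9223372036854775808]<stdin>:12: RuntimeWarning: Mean of empty slice.
  ret = um.true_divide(
<stdin>:12: RuntimeWarning: invalid value encountered in cast
```

Excellent signal. I'll fix the row at 28 for the new image; the first line stands at about 31 mm in this scale.

```bash
cat > prof.py <<'E'
from vial import *
px=np.array([[263.678,156.299],[258.087,187.522]])
def prof(im):
    S,_=rectify(im,None,px[0],px[1],s=2,n=90,w=24,cam="top"); return S.min(-1).astype(float)[23:34].mean(0)[::2]
E
python3 - <<'E'
from prof import *
np.set_printoptions(linewidth=250)
for n in("top2","top3"): print(prof(cv2.imread(f"pics/{n}.png")).round().astype(int))
E
```

```text
[ 68  69  70  74  93 118 144 161 168 172 172 170 169 169 170 171 171 171 171 171 172 173 173 173 173 174 175 177 171 152 129 118 123 137 154 169 178 178 176 177 175 163 147 122  98  75  57  51  49  51  55  56  55  55  53  51  45  47  68  96 127 145
 156 163 161 159 157 153 152 151 151 152 151 153 152 145 136 120 107  97  95  99 103 108 113 117 121 123 125 129]
[ 70  70  68  66  79 101 126 147 159 169 172 172 172 171 170 170 170 171 172 172 172 172 173 173 173 173 174 177 176 171 160 139 121 110 112 119 112  99  79  61  49  44  46  48  49  50  49  48  48  45  49  62  80 107 132 145 137 120 114 118 131 148
 162 167 165 163 161 159 159 159 158 157 156 157 156 151 144 129 115 103  97  99 102 107 113 116 120 123 126 129]
```

The lines' mid is at about 45.4 and the bubble at about 44.95, so it overshot by roughly 0.4 mm. I'll back off 1.3°.

```bash
python3 -m pendant '{"xyz":[[0,0,-0.0004],[0,0,0],[0,0,0],[0,0,0]],"rot":[[0,0,0.7],[0,0,0.6],[0,0,0],[0,0,0]]}' 1 80
python3 - <<'E'
from prof import *
np.set_printoptions(linewidth=250)
a=np.mean([get_image("top")[0] for _ in range(4)],0).astype(np.uint8)
print(prof(a)[26:66].round().astype(int)); print(recognise("top","label_roll")[:1],get_obs()["q"],get_obs()["clock"])
S=rectify(a,None,px[0],px[1],cam="top")[0]; cv2.imwrite("pics/strip5.png",cv2.resize(S[...,::-1],None,fx=1.7,fy=1.7))
E
```

```text
clock: 14.38
eef_pos: [0.4668, -0.1236, 0.2274]
ee_rot: [3.134, -0.197, 0.003]
ft_force: [-2.0, -5.4, 17.5]
opening: 0.0238
gripper_force: 80.2
[174 176 176 170 158 138 120 111 113 120 119 110  93  73  57  47  46  48  49  50  49  48  48  45  50  58  70  94 121 138 133 119 115 119 132 149 162 167 165 163]
[{'rect': [325.9, 249.6, 23.9, 20.5], 'conf': 0.52}] [-4.18430049e-01  9.23041865e-02  1.87901487e+00 -5.68241906e-04  1.16775063e+00  1.27803614e+00] 14.625
```

View pics/strip5.png

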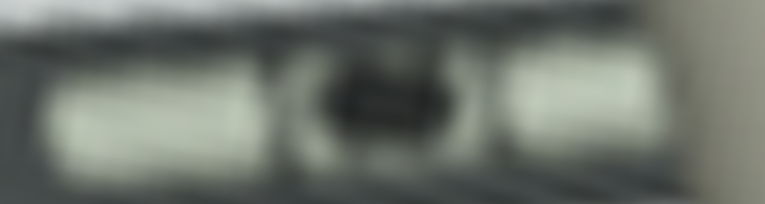

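The strip shows the lines at about 280 and 500 px and the bubble spanning 328 to 452, so it is centred at 390. The press force of 17.5 N corresponds to about 7.4 mm.

```bash
python3 -c "
from cell import *
print(hand_in())"
```

```text
the job is handed in; nothing more can be done
None
```

The label roll lies flat on the bench clear of the table, the knob is still gripped and pressed to about 7 mm, and the bubble reads centred to within about half a millimetre; I handed the job in at 14.6 s with no verdict returned.

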